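# Mount a soil slab in the spring holder

## Task

Take the longer of the two soil slabs off the wooden drying rack and mount it, cut face up, in the self-centring spring holder: push one end into one of the sprung jaws with the other end still raised above the opposite jaw, lower that end onto its ledge and let go, so that the springs centre the slab level between both jaws, with its long sides within the width of the jaws. The slab is brittle and the springs are light, so load it gently without knocking or forcing it against the holder, and leave the short slab and the two moisture tins where they are.

Things in the scene. Friction and masses are not known exactly. Their poses are not given: they have to be found in the camera images.
- long_slab_center (a point): centre (half-way up) of the long slab: a flat brown saw-cut plate of resin-bonded soil, 140 long (its x) x 60 wide (its y) x 10 mm thick (its z, cut face with stones up), about 0.15 kg. It lies on the drying rack, underside 22 mm above the worktop, its long axis square to the battens. Where in the rack (left or right place) varies.
- short_slab_center (a point): centre (half-way up) of the other slab, alike but 90 (its x) x 60 x 10 mm; it lies in the other place of the rack, 100 mm beside the long one, and stays there
- drying_rack: fixed wooden rack, 78 (x) x 200 mm (y), origin at the centre of its underside. Two battens 14 mm wide, 22 mm high along y at x = -32 and +32 mm carry the slabs, centred near y = -50 and +50 mm; between the battens it is open to the worktop (ties only at y = -93 and +93 mm), so fingers can reach down beside a slab's middle
- holder: fixed spring holder: grey base 100 (x) x 252 mm (y, its long axis), origin at the centre of its underside; two guide rods along y up to 40 mm high, end blocks up to 50 mm high. Two mirror-image aluminium jaws, 84 mm wide (x), slide outward along y: left_jaw at +y, right_jaw at -y. At rest their groove back walls are 134 mm apart and their lips 121 mm apart
- holder_mid (a point): point fixed to the holder where the centre of a mounted slab belongs: midway between the jaws, 71 mm above the worktop, axes as the holder's. Once let go, the damped springs carry the slab under both lips and centre it here along y (not across), each jaw then 3 mm out
- left_jaw_groove (a point): on the left jaw (+y), moves with it: middle of the groove's back wall, 71 mm above the worktop. A flat ledge 5 mm below this point reaches 18 mm inward. The lip above reaches 6.5 mm inward, underside 12 mm above the ledge at the back wall, 16 mm at the mouth. Jaw top 88 mm above the worktop, jaw block 22 mm thick outward of the wall; groove open at the sides
- right_jaw_groove (a point): the same on the right jaw (-y)
- left_jaw (a joint): how far the left jaw is pushed outward, m: 0 at rest, stop at 0.020; 2 N at rest rising 0.15 N per mm to 5 N at the stop. It (or the right jaw instead) must be about 0.015 out (at least 0.013) for the slab's other end to pass down inside the opposite lip
- right_jaw (a joint): the same for the right jaw
- tin_near: loose aluminium moisture tin with soil, 60 mm across, 26 mm high, beside the holder; origin centre of underside; leave alone
- tin_far: second such tin, farther back; leave alone

How it is judged:
By the outcome, as a careful person would: the job done as asked, in the order asked, and still so for the second after the job is handed in, with the robot touching nothing.
It also fails if it takes over 45 s, if anything falls off the work surface, if the arm or the gripper's body presses on something with over 40 N, if the wrist force passes 120 N, or if a joint passes its speed limit or range.

## Robot

A 6-joint arm with a two-finger parallel gripper is mounted at the origin on a cart in front of the work surface, level with it; the furniture and walls round the work are solid. World frame = base frame: x ahead of the robot, y to its left, z up, the work surface at z = 0. Lengths are in m, angles in rad, forces in N, time in s.
With the tool pointing down it reaches from about 0.35 to 0.85 m from the base axis. Payload 8.1 kg.
Tool frame: the origin (TCP) lies at the very end of the fingers, on their centre line; the grasp point (between the pads) lies robot.tcp_to_grasp behind it (robot.tcp_to_grasp is the distance from the TCP to the grasp point, in m); z points along the fingers, y is the line along which they close (so a half turn about z gives the same grasp; the last joint's range is limited). The gripper opens to 93 mm and grips with 3 to 60 N. Pads are 15 mm wide; open, the fingers measure 128 mm over their backs; the gripper's body (75 mm by 188 mm) begins 65 mm behind the grasp point.
Start: joints at [-0.085, 0.13, 1.488, -0, 1.523, -0.085], TCP at [0.6, 0, 0.219] pointing down, gripper open.
Joint ranges: [-2.96, 2.96], [-0.89, 2.26], [0.02, 2.5], [-1.34, 4.48], [0, 2.73], [-2.66, 2.66]. Speed limits (rad/s): [2.39, 2.39, 2.79, 3.14, 3.14, 3.14].

## Interface

Orientations are given as a rotation vector (axis times angle).
In Python, from plant import robot gives the robot as it stands. The module is installed in compiled form; this text tells all that it offers.
- The arm moves only by the shell command python3 -m pendant 'ROWS' [FORCE]. ROWS is JSON, a list that holds one entry, the list of rows, each a list of 5 numbers: the opening, from 0 (shut) to 1 (fully open), then the shift along the tool's x, y, z in cm, then the turn about the tool's z in degrees. In form: [[[fingers, x, y, z, roll], ...]]. A call has 1 to 8 rows; each row shifts and turns the commanded pose from where the row before left it, along the tool's axes as they then stand; what a row does not reach is not made up. A row lasts 1/10 s, in which the tool goes at most 50 mm and 8.59 degrees, less where a joint would pass 70% of its speed; a pose out of reach is approached as far as the arm can. A call is refused whole if a number of a shift passes 5 or a number of a turn 8.59, either way. A call with a gripper value outside its range is refused whole. The fingers move at their own pace and stop on an object; FORCE is the grip in N (left out, the last holds). Time passes only in rows, so rows that do not move let the fingers close. It gives the time, the measured TCP pose, the force, the opening and the grip force at its end, in the units of the state.
- robot.read_state(): the state, without advancing time (a new reading comes with each control period).
- robot.read_camera(name): name is "scene" or "side" or "wrist"; returns a dict with "img" (480x640x3 uint8, blue, green, red), "K" (3x3 intrinsics, pixels), "k1" (the pictures are not rectified: a ray, as slopes to the right and down, at radius r is drawn at 1 + k1 r^2 times it, then the intrinsics apply), "pose" (4x4, takes a point from camera to world coordinates). Camera axes: x right, y up, looking along -z (the intrinsics and any distortion apply to the point x, -y, -z); pixel columns grow to the right and rows downward; lengths in m; the calibration is good to about 2 mm. A picture is of the moment at which its call begins. There is no depth.
- robot.close_job(): hands the job in; it is judged then, once.
The state is a dict: "t": time; "q": joint angles; "dq": joint speeds; "joint_torque": joint torques, N m; "tool_pos": TCP position; "orientation": TCP orientation; "force": force on the tool from outside, world axes, zero at the start; "wrist_torque": the same for the moment, N m; "opening": finger opening in m; "gripper_force": force on a finger pad.
Only numpy, scipy, OpenCV 4.12 (cv2) and the standard library are available. Lean on these libraries where they do the work, as an engineer would, in place of code of your own. Each camera call takes 0.05 s, during which the arm holds its last target. There are 200 camera calls.

## Working session

There is one attempt and no reset: what is moved stays moved. The work goes in short steps, Python scripts to look and compute and a shell command to move; the robot and the scene stay as the last step left them, time stands still between calls to the robot, and variables do not carry over. Pictures are saved under pics/ and viewed, at most 10 in all, crops included, and the job is handed in when it is done.

```bash
mkdir -p pics; cat > h.py <<'E'
import numpy as np, cv2, pickle
from plant import robot
def snap(n,f):
    c=robot.read_camera(n); cv2.imwrite('pics/'+f,c['img']); pickle.dump(c,open('pics/'+f+'.pkl','wb')); return c
def load(f): return pickle.load(open('pics/'+f+'.pkl','rb'))
def pt(c,u,v,z):
    d=np.array([c['k1'],0,0,0,0][:1]+[0,0,0,0]); 
    x,y=cv2.undistortPoints(np.array([[[u,v]]],float),c['K'],d)[0,0]
    P=c['pose']; r=P[:3,:3]@np.array([x,-y,-1]); o=P[:3,3]
    return o+r*(z-o[2])/r[2]
def proj(c,p):
    P=c['pose']; q=P[:3,:3].T@(np.asarray(p,float)-P[:3,3]); q=q*[1,-1,-1]
    return cv2.projectPoints(q.reshape(1,3),np.zeros(3),np.zeros(3),c['K'],np.array([c['k1'],0,0,0,0.]))[0].ravel()
E
python3 - <<'E'
from h import *
for n in ['scene','side','wrist']:
    c=snap(n,n+'0.png'); print(n,c['pose'].round(3).tolist(),c['k1'],c['K'][0,0])
s=robot.read_state(); print(s['orientation'],robot.tcp_to_grasp,s['opening'],s['t'])
E
```

```text
scene [[-0.81, 0.389, -0.439, 0.022], [-0.587, -0.523, 0.618, 0.827], [0.011, 0.758, 0.652, 0.826], [0.0, 0.0, 0.0, 1.0]] -0.08920288221421524 605.284013710318
side [[0.909, 0.236, -0.345, 0.079], [-0.417, 0.549, -0.724, -0.902], [0.018, 0.802, 0.597, 0.909], [0.0, 0.0, 0.0, 1.0]] -0.20028901382744 621.1005780284463
wrist [[1.0, -0.0, 0.001, 0.6], [-0.0, 0.965, 0.263, 0.074], [-0.001, -0.263, 0.965, 0.385], [0.0, 0.0, 0.0, 1.0]] -0.030633736914440803 427.8920212087274
[-2.22064343e+00 -2.22066185e+00  1.41086699e-03] 0.0188 0.0931720722012734 0.15
```

View pics/scene0.png

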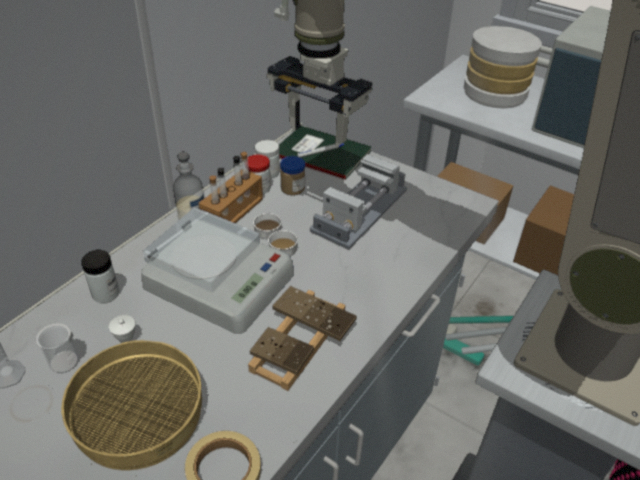

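View pics/side0.png

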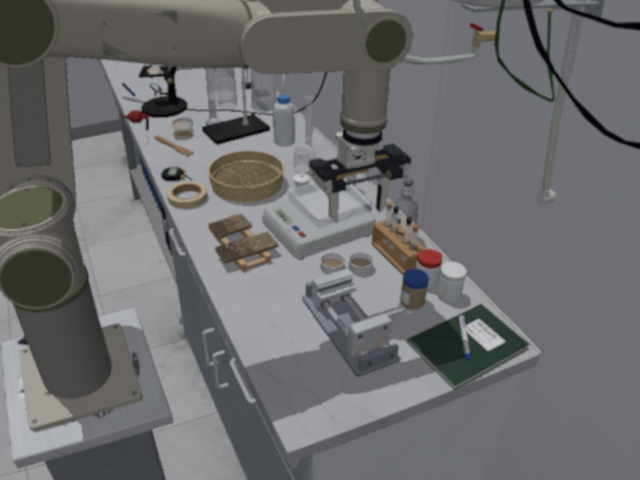

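The scene picture shows the rack at about (300,335), with the long slab at (315,312) and the short one at (280,350). The holder is at (360,195) and the tins at (266,225) and (283,243). The side picture shows the long slab at (247,247) and the holder at (350,320). I'll enlarge these areas next.

```bash
python3 - <<'E'
from h import *
def crop(f,u,v,w=133,h=100):
    return cv2.resize(load(f)['img'][v:v+h,u:u+w],(400,300),interpolation=cv2.INTER_CUBIC)
a=crop('scene0.png',240,285);b=crop('scene0.png',300,148);c=crop('side0.png',195,200);d=crop('side0.png',290,272)
cv2.imwrite('pics/m1.png',np.vstack([np.hstack([a,b]),np.hstack([c,d])]))
E
```

```text
(no output)
```

View pics/m1.png

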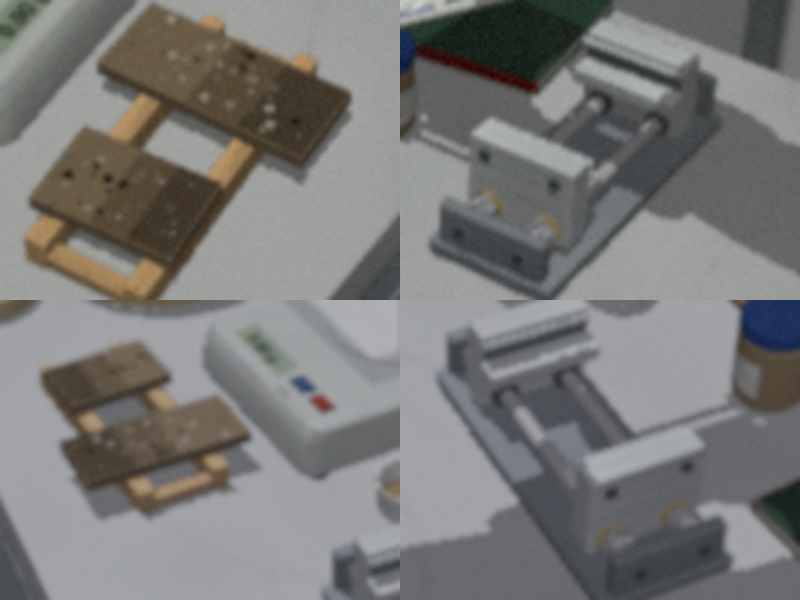

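View pics/wrist0.png

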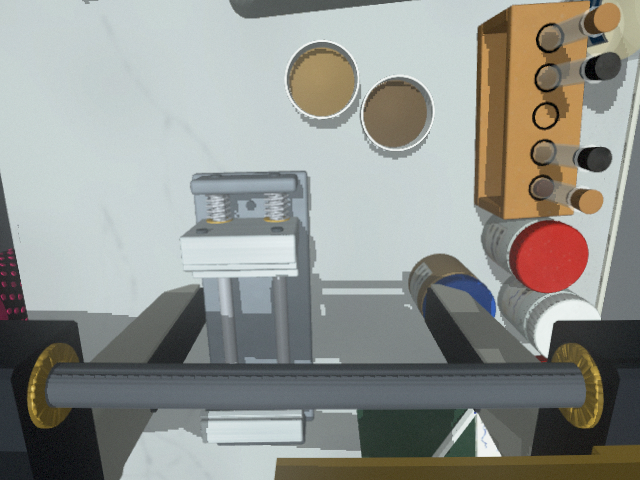

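The crops give the top corners of the long slab in both views. The wrist picture shows the tops of the jaws: left at (181..297, 237..276), right at (207..302, 412..443).

```bash
python3 - <<'E'
from h import *
s=load('scene0.png');d=load('side0.png');w=load('wrist0.png')
np.set_printoptions(precision=4,suppress=True)
k=400/133
def rep(c,off,L,z,kv=3):
    P=np.array([pt(c,off[0]+u/k,off[1]+v/kv,z) for u,v in L]);print(P[:,:2].tolist() if 0 else P[:,:2].round(4).ravel(),'ctr',P.mean(0)[:2]);return P
A=rep(s,(240,285),[(153,5),(350,95),(300,160),(100,63)],.032)
B=rep(d,(195,200),[(62,140),(220,98),(248,135),(87,185)],.032)
rep(s,(240,285),[(84,128),(221,183),(178,262),(30,200)],.032)
print('holder wrist')
W=np.array([pt(w,u,v,.088) for u,v in [(181,237),(297,237),(297,276),(183,276),(207,412),(302,412),(302,443),(205,443)]]);print(W[:,:2])
print('scene left jaw top outer', [pt(s,300+u/k,148+v/3,.088)[:2] for u,v in [(72,150),(87,120),(190,165),(172,195)]])
print('side right jaw top outer', [pt(d,290+u/k,272+v/3,.088)[:2] for u,v in [(183,165),(303,130)]])
E
```

```text
[0.5063 0.208  0.3693 0.1984 0.3654 0.2563 0.5022 0.2651] ctr [0.4358 0.232 ]
[0.367  0.2552 0.502  0.2594 0.5041 0.2036 0.3674 0.1925] ctr [0.4351 0.2276]
[0.4779 0.3101 0.3915 0.2961 0.3784 0.3535 0.4689 0.3684] ctr [0.4291 0.332 ]
holder wrist
[[ 0.5036 -0.0039]
 [ 0.5872 -0.0039]
 [ 0.5868 -0.0336]
 [ 0.5026 -0.0337]
 [ 0.5122 -0.1511]
 [ 0.5895 -0.1507]
 [ 0.5893 -0.1811]
 [ 0.5083 -0.1816]]
scene left jaw top outer [array([0.5716, 0.0115]), array([ 0.5831, -0.0229]), array([ 0.4988, -0.0221]), array([0.491 , 0.0125])]
side right jaw top outer [array([ 0.5072, -0.1641]), array([ 0.5932, -0.1666])]
```

The long slab's centre is at about (0.4355, 0.230), yaw about 3.5°. The holder's middle is at about (0.547, -0.092), nearly aligned with world y. The tool can't tilt, so I'll grip the slab lightly 40 mm off its centre. Lifting while its heavy end rests on the batten will tilt it, and I'll then tighten the grip.

```bash
python3 -m pendant '[[[0.8,3.2,-2.9,0,0],[0.8,3.2,-2.9,0,0],[0.8,3.2,-2.9,0,0],[0.8,3.2,-2.9,0,0],[0.8,3.2,-2.9,0,0],[0.8,3.2,-2.9,0,0],[0.8,3.2,-2.9,0,0],[0.8,0.4,-0.1,0,8.5]]]' 3
python3 -m pendant '[[[0.8,0,0,0,8.5],[0.8,0,0,0,8.5],[0.8,0,0,0,8.5],[0.8,0,0,0,8.5],[0.8,0,0,0,8.5],[0.8,0,0,0,8.5],[0.8,0,0,0,8.5],[0.8,0,0,0,8.5]]]'
python3 -m pendant '[[[0.8,0,0,3,8.5],[0.8,0,0,3,1.5],[0.8,0,0,1,0],[0.8,0,0,0,0]]]'
python3 - <<'E'
from h import *
from scipy.spatial.transform import Rotation as R
s=robot.read_state();print(R.from_rotvec(s['orientation']).as_matrix().round(4),s['opening'])
c=snap('wrist','w1.png')
E
```

```text
t: 0.95
tool_pos: [0.393, 0.2309, 0.2185]
orientation: [-2.376, -2.053, 0.0]
force: [-0.0, -0.5, -0.7]
opening: 0.0745
gripper_force: 0.0
t: 1.75
tool_pos: [0.3958, 0.2279, 0.2183]
orientation: [3.121, 0.36, -0.001]
force: [-0.0, -1.1, 0.2]
opening: 0.0742
gripper_force: 0.0
t: 2.15
tool_pos: [0.3946, 0.2274, 0.1469]
orientation: [3.139, 0.098, -0.006]
force: [0.8, 1.3, -0.7]
opening: 0.0742
gripper_force: 0.0
[[ 0.9981  0.0623 -0.0036]
 [ 0.0623 -0.9981 -0.0016]
 [-0.0037  0.0013 -1.    ]] 0.07420849961447908
```

View pics/w1.png

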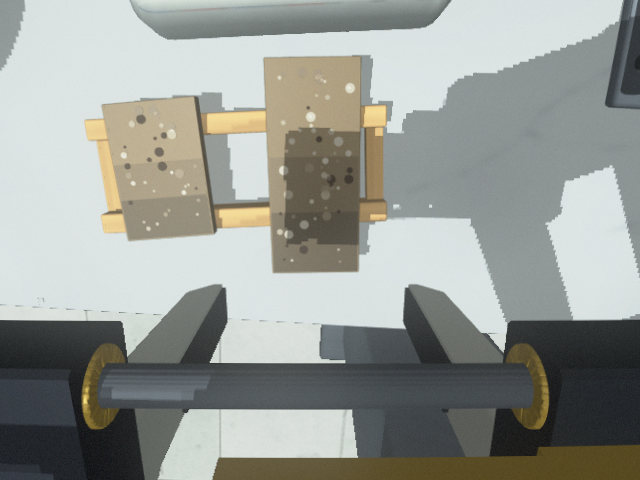

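The wrist view shows the long slab's top corners at (264,57), (360,56), (359,272) and (273,272). The battens' ends are at (375,115) and (375,211).

```bash
python3 - <<'E'
from h import *
c=load('w1.png')
P=np.array([pt(c,u,v,.032)[:2] for u,v in [(264,57),(360,56),(359,272),(273,272)]]);m=P.mean(0)
e=(P[0]+P[1]-P[2]-P[3])/2;yaw=np.arctan2(e[1],e[0]);print(P,m,np.degrees(yaw),np.linalg.norm(e))
print('battens',[pt(c,386,v,.022)[:2] for v in (104,126,201,221)])
s=robot.read_state();T=np.array([0.9981,.0623]);Y=np.array([.0623,-.9981])
ux=np.array([np.cos(yaw),np.sin(yaw)]); g=m-.040*ux
dl=g-s['tool_pos'][:2];print('grip',g,'tool shift',dl@T,dl@Y, s['tool_pos'])
E
```

```text
[[0.50595274 0.26656253]
 [0.51019237 0.20777346]
 [0.37039846 0.19597014]
 [0.36669324 0.25585195]] [0.4383092  0.23153952] 4.612606015387149 0.13998006863844006
battens [array([0.48358092, 0.18735186]), array([0.46971302, 0.1859117 ]), array([0.41977804, 0.18066468]), array([0.40569299, 0.1791686 ])]
grip [0.39843875 0.22832279] tool shift 0.0028400054896231073 -0.00027873107811017344 [0.39562175 0.2278677  0.14856486]
```

```bash
python3 -m pendant '[[[0.8,0.3,0,3,-1],[0.8,0,0,3,0],[0.8,0,0,3,0],[0.8,0,0,2,0],[0.8,0,0,1,0],[0.8,0,0,0,0],[0.8,0,0,0,0]]]'
```

```text
t: 2.9
tool_pos: [0.4002, 0.2287, 0.0303]
orientation: [-3.138, -0.124, -0.003]
force: [-0.2, -0.7, 0.5]
opening: 0.0746
gripper_force: 0.0
```

```bash
python3 -m pendant '[[[0.8,-0.15,0,0.3,0],[0.8,0,0,0.25,0],[0.7,0,0,0,0],[0.6,0,0,0,0],[0.5,0,0,0,0],[0.5,0,0,0,0]]]' 3
python3 -m pendant '[[[0.5,0,0,0,0],[0.5,0,0,0,0]]]' 3
```

```text
t: 3.5
tool_pos: [0.3976, 0.2281, 0.0233]
orientation: [-3.139, -0.123, -0.0]
force: [0.0, 0.8, 1.7]
opening: 0.0597
gripper_force: 3.0
t: 3.7
tool_pos: [0.3976, 0.2281, 0.0233]
orientation: [-3.139, -0.123, -0.0]
force: [-0.5, -0.3, 2.2]
opening: 0.06
gripper_force: 3.0
```

```bash
python3 -m pendant '[[[0.5,0,0,-0.3,0],[0.5,0,0,-0.4,0],[0.5,0,0,-0.4,0],[0.5,0,0,-0.4,0],[0.5,0,0,-0.4,0],[0.5,0,0,0,0]]]' 3
python3 - <<'E'
from h import *
a=snap('scene','s2.png')['img'][270:370,230:363];b=snap('side','d2.png')['img'][200:300,190:323]
cv2.imwrite('pics/m2.png',cv2.resize(np.hstack([a,b]),(798,300),interpolation=cv2.INTER_CUBIC))
E
```

```text
t: 4.3
tool_pos: [0.398, 0.2283, 0.0429]
orientation: [-3.139, -0.123, -0.002]
force: [0.4, 0.7, -0.5]
opening: 0.0596
gripper_force: 3.0
```

View pics/m2.png

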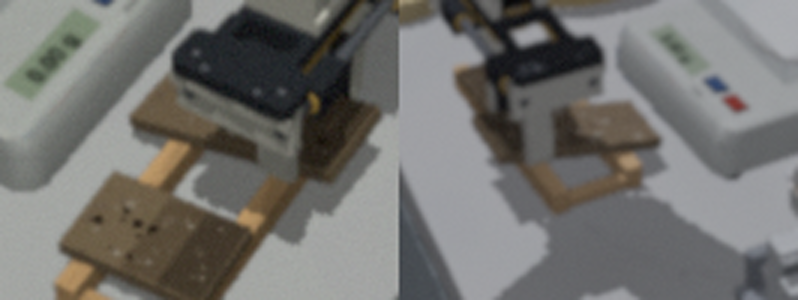

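The slab appears to be tilted. I'll check the angle by overlaying wireframes.

```bash
cat >> h.py <<'E'
def wire(c,img,off,k,g,yaw,tilt,col,back=.030,t=.005):
    # g grip point at slab mid-thickness, slab extends back behind, 0.14-back ahead (nose down by tilt)
    y,a=np.radians([yaw,tilt]); h=np.array([np.cos(y),np.sin(y),0]); z=np.array([0,0,1.])
    u=h*np.cos(a)-z*np.sin(a); n=h*np.sin(a)+z*np.cos(a); w=np.cross(n,u)
    q=lambda s,m,e:(np.round((proj(c,g+u*s+w*m*.03+n*e*t)-off)*k)).astype(int).tolist()
    for e in(-1,1):
        L=[q(-back,-1,e),q(.14-back,-1,e),q(.14-back,1,e),q(-back,1,e)]
        cv2.polylines(img,[np.array(L)],True,col,1)
E
python3 - <<'E'
from h import *
g=np.array([.398,.2283,.0466]);out=[]
for f,o in (('s2.png',(240,285)),('d2.png',(200,215))):
    c=load(f);o=np.array(o);k=4.5
    im=c['img'][o[1]:o[1]+65,o[0]:o[0]+ 89].copy() if 0 else c['img'][o[1]:o[1]+66,o[0]:o[0]+88].copy()
    im=cv2.resize(im,(396,297),interpolation=cv2.INTER_CUBIC);im2=im.copy()
    wire(c,im,o,k,g,4.5,0,(0,255,255));wire(c,im2,o,k,g,4.5,14,(0,255,0));out.append(np.vstack([im,im2]))
cv2.imwrite('pics/m3.png',np.hstack(out))
E
```

```text
(no output)
```

View pics/m3.png

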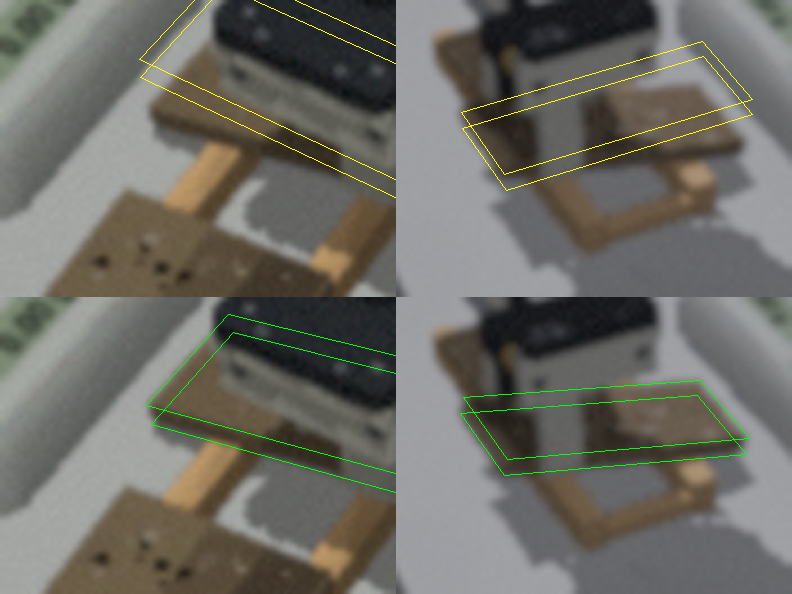

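The 14° wireframe fits both views well. Next I tighten the grip, lift and carry the slab over.

```bash
python3 -m pendant '[[[0.5,0,0,0,0],[0.5,0,0,0,0],[0.5,0,0,-1,0],[0.5,0,0,-2,0],[0.5,0,0,-3,0],[0.5,0,0,-3,0],[0.5,0,0,-3,0],[0.5,0,0,-2,0]]]' 25
python3 -m pendant '[[[0.5,0.6,1.9,0,0],[0.5,1.17,3.82,0,0],[0.5,1.17,3.82,0,0],[0.5,1.17,3.82,0,0],[0.5,1.17,3.82,0,0],[0.5,1.17,3.82,0,0],[0.5,1.17,3.82,0,0],[0.5,1.17,3.82,0,0]]]'
python3 -m pendant '[[[0.5,1.17,3.82,0,0],[0.5,1.17,3.82,0,0],[0.5,0.6,1.9,0,-4],[0.5,0,0,0,-8.5],[0.5,0,0,0,-8.5],[0.5,0,0,0,-8.5],[0.5,0,0,0,-8.5],[0.5,0,0,0,-8.5]]]'
python3 -m pendant '[[[0.5,0,0,0,-8.5],[0.5,0,0,0,-8.5],[0.5,0,0,0,-8.5],[0.5,0,0,0,-8.5],[0.5,0,0,0,-5],[0.5,0,0,0,0]]]'
python3 - <<'E'
from h import *
snap('wrist','w3.png');snap('side','d3.png');snap('scene','s3.png')
E
```

```text
t: 5.2
tool_pos: [0.398, 0.2283, 0.1851]
orientation: [-3.138, -0.123, -0.003]
force: [0.9, 1.3, -1.6]
opening: 0.0595
gripper_force: 25.0
t: 6.0
tool_pos: [0.5077, -0.0521, 0.1827]
orientation: [-3.139, -0.123, 0.0]
force: [0.7, -0.5, -1.3]
opening: 0.0594
gripper_force: 25.0
t: 6.8
tool_pos: [0.5441, -0.1433, 0.1824]
orientation: [-2.831, -1.361, 0.001]
force: [-0.3, 0.4, -1.5]
opening: 0.0594
gripper_force: 25.0
t: 7.4
tool_pos: [0.5441, -0.1433, 0.1825]
orientation: [-2.22, -2.223, 0.0]
force: [0.6, 0.4, -1.9]
opening: 0.0595
gripper_force: 25.0
```

View pics/w3.png

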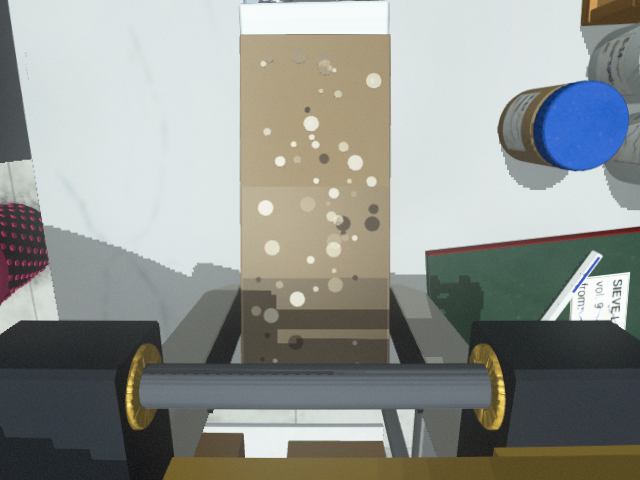

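The wrist view shows the slab firmly held. Its nose edge is at row 35, columns 240 to 391, above the left jaw top at rows 3 to 35. I'll check the numbers and overlay the holder and slab models on the side and scene views.

```bash
cat >> h.py <<'E'
def jaws(c,img,off,k,m=(.546,-.0925),yaw=0.,out=(0,0),col=(255,0,255)):
    a=np.radians(yaw);ey=np.array([-np.sin(a),np.cos(a)]);ex=np.array([np.cos(a),np.sin(a)])
    for s,o in((1,out[0]),(-1,out[1])):
        L=[]
        for x,y in((-.042,.0605),(.042,.0605),(.042,.089),(-.042,.089)):
            p=np.array(m)+ex*x+ey*s*(y+o);L.append((np.round((proj(c,[*p,.088])-off)*k)).astype(int))
        cv2.polylines(img,[np.array(L)],True,col,1)
E
python3 - <<'E'
from h import *
c=load('w3.png');print([pt(c,u,35,.1643)[:2] for u in (240,391)],'jaw',[pt(c,u,20,.088)[:2] for u in (241,388)])
s=robot.read_state();g=s['tool_pos']+[0,0,.0037];out=[]
for f,o in (('s3.png',(290,120)),('d3.png',(295,245))):
    c=load(f);o=np.array(o);k=3
    im=cv2.resize(c['img'][o[1]:o[1]+140,o[0]:o[0]+132],(396,420),interpolation=cv2.INTER_CUBIC)
    wire(c,im,o,k,g,90,14,(0,255,0));jaws(c,im,o,k);out.append(im)
cv2.imwrite('pics/m4.png',np.hstack(out))
E
```

```text
[array([ 0.51477426, -0.03452442]), array([ 0.57514726, -0.03445459])] jaw [array([ 0.50328252, -0.01237317]), array([ 0.58562686, -0.01228401])]
```

View pics/m4.png

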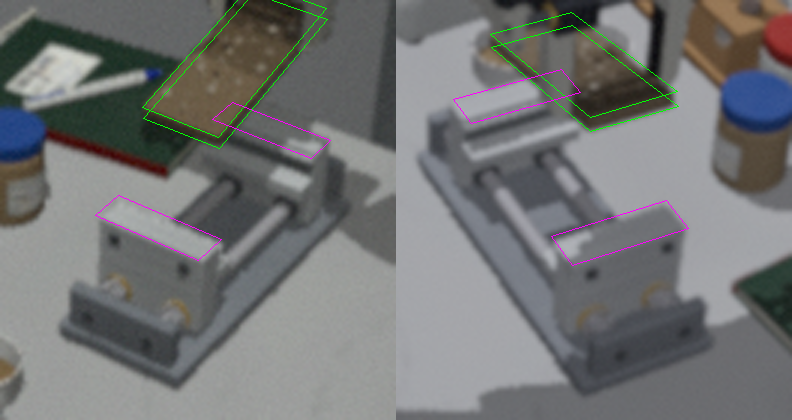

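Models and images agree to about a millimetre. I lower the nose in front of the left lip.

```bash
cat >> h.py <<'E'
def avg(n=8):
    F=[];M=[]
    for _ in range(n):
        robot.read_camera('wrist');s=robot.read_state();F.append(s['force']);M.append(s['wrist_torque'])
    print('F',np.mean(F,0).round(2),'sd',np.std(F,0).round(2),'M',np.mean(M,0).round(3),'pos',np.round(s['tool_pos'],4),'t',s['t'])
E
python3 -m pendant '[[[0.5,-0.3,0.1,1,0],[0.5,0,0,2,0],[0.5,0,0,2,0],[0.5,0,0,1.5,0],[0.5,0,0,0.8,0],[0.5,0,0,0.4,0],[0.5,0,0,0,0]]]'
python3 -c "
from h import *
avg()"
```

```text
t: 8.25
tool_pos: [0.5453, -0.1463, 0.1049]
orientation: [-2.221, -2.221, 0.0]
force: [-0.3, 0.4, -2.3]
opening: 0.0595
gripper_force: 25.0
F [ 0.09  0.08 -1.58] sd [0.66 0.26 0.62] M [-0.059  0.011 -0.005] pos [ 0.5457 -0.1464  0.1057] t 8.65
```

```bash
python3 -m pendant '[[[0.5,0,0,0.4,0],[0.5,0,0,0.4,0],[0.5,0,0,0.2,0],[0.5,0,0,0,0]]]'
python3 -c "
from h import *
avg();c=snap('side','d5.png')"
```

```text
t: 9.05
tool_pos: [0.5449, -0.1461, 0.0943]
orientation: [-2.221, -2.221, 0.001]
force: [-0.2, -0.5, -1.0]
opening: 0.0596
gripper_force: 25.0
F [ 0.11  0.3  -1.32] sd [0.51 0.62 0.44] M [-0.059 -0.001  0.001] pos [ 0.5455 -0.1464  0.0953] t 9.45
```

```bash
python3 -m pendant '[[[0.5,0.2,0,0,0],[0.5,0.2,0,0,0],[0.5,0.2,0,0,0],[0.5,0.2,0,0,0],[0.5,0,0,0,0]]]'
python3 -c "
from h import *
avg()"
```

```text
t: 10.0
tool_pos: [0.5454, -0.138, 0.0951]
orientation: [-2.221, -2.222, -0.0]
force: [-0.7, -0.5, -1.1]
opening: 0.0598
gripper_force: 25.0
F [-0.05 -0.1  -1.46] sd [0.61 0.63 0.5 ] M [-0.073  0.001  0.005] pos [ 0.5454 -0.1384  0.0952] t 10.4
```

```bash
python3 -m pendant '[[[0.5,0.15,0,0,0],[0.5,0.15,0,0,0],[0.5,0.15,0,0,0],[0.5,0.15,0,0,0],[0.5,0.1,0,0,0],[0.5,0.1,0,0,0],[0.5,0,0,0,0]]]'
python3 -c "
from h import *
avg()"
```

```text
t: 11.1
tool_pos: [0.5454, -0.1304, 0.0952]
orientation: [2.221, 2.221, -0.0]
force: [-0.1, -2.0, -0.3]
opening: 0.0595
gripper_force: 25.0
F [-0.1  -2.46 -0.62] sd [0.29 0.38 0.26] M [-0.499  0.072  0.113] pos [ 0.5454 -0.1304  0.0951] t 11.5
```

Contact with the left jaw is clean: about 2.4 N, so it is about 3 mm out. I push on to about 15 mm.

```bash
python3 -m pendant '[[[0.5,0.15,0,0,0],[0.5,0.2,0,0,0],[0.5,0.2,0,0,0],[0.5,0.2,0,0,0],[0.5,0.2,0,0,0],[0.5,0.15,0,0,0],[0.5,0.1,0,0,0],[0.5,0,0,0,0]]]'
python3 - <<'E'
from h import *
avg(6)
g=robot.read_state()['tool_pos']+[0,0,.0037];out=[]
for n,f,o in (('scene','s6.png',(300,150)),('side','d6.png',(300,265))):
    c=snap(n,f);o=np.array(o);k=4
    im=cv2.resize(c['img'][o[1]:o[1]+115,o[0]:o[0]+99],(396,460),interpolation=cv2.INTER_CUBIC)
    wire(c,im,o,k,g,90,14,(0,255,0));jaws(c,im,o,k,out=(.015,0));out.append(im)
cv2.imwrite('pics/m5.png',np.hstack(out))
E
```

```text
t: 12.3
tool_pos: [0.5453, -0.1182, 0.0951]
orientation: [-2.221, -2.222, 0.0]
force: [-1.9, -4.5, -1.1]
opening: 0.0595
gripper_force: 25.0
F [-1.37 -4.39 -0.46] sd [0.33 0.46 0.35] M [-0.829  0.264  0.229] pos [ 0.5453 -0.1184  0.0951] t 12.6
```

View pics/m5.png

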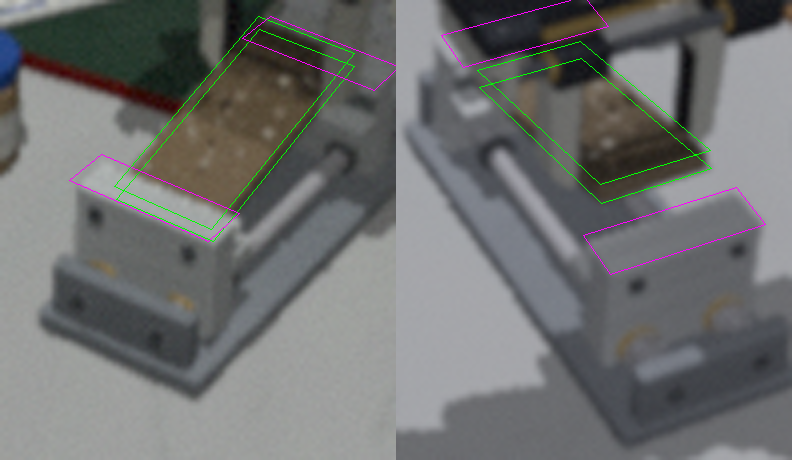

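The nose is seated under the left lip with the jaw about 15 mm out. The trailing end is above the right jaw, about 4 mm inside its lip. I ease the grip and lower.

```bash
python3 -m pendant '[[[0.5,0,0,0,0],[0.5,0,0,0.3,0],[0.5,0,0,0.35,0],[0.5,0,0,0.35,0],[0.5,0,0,0.35,0],[0.5,0,0,0.35,0],[0.5,0,0,0.3,0],[0.5,0,0,0,0]]]' 15
python3 -c "
from h import *
avg()"
```

```text
t: 13.5
tool_pos: [0.5453, -0.1182, 0.0746]
orientation: [-2.221, -2.221, -0.0]
force: [1.1, -5.7, -0.4]
opening: 0.06
gripper_force: 15.0
F [ 1.54 -4.49 -0.32] sd [0.52 0.29 0.5 ] M [-0.757 -0.232 -0.03 ] pos [ 0.5454 -0.1184  0.0752] t 13.9
```

```bash
python3 -m pendant '[[[0.5,0,0,0.2,0],[0.5,0,0,0.2,0],[0.5,0,0,0.15,0],[0.5,0,0,0.1,0],[0.5,0,0,0,0]]]'
python3 - <<'E'
from h import *
avg()
for n in ('scene','side'): snap(n,n+'7.png')
E
```

```text
t: 14.4
tool_pos: [0.5453, -0.1183, 0.0684]
orientation: [-2.221, -2.221, 0.0]
force: [1.2, -3.9, -0.5]
opening: 0.0602
gripper_force: 15.0
F [ 1.05 -3.99 -0.04] sd [0.51 0.5  0.55] M [-0.708 -0.162  0.001] pos [ 0.5453 -0.1183  0.0686] t 14.8
```

```bash
python3 -m pendant '[[[0.5,0,0,0.1,0],[0.5,0,0,0,0]]]'
python3 - <<'E'
from h import *
avg(10)
E
```

```text
t: 15.1
tool_pos: [0.5455, -0.1183, 0.0679]
orientation: [2.221, 2.221, 0.0]
force: [-0.1, -3.5, 3.1]
opening: 0.0599
gripper_force: 15.0
F [-0.69 -3.5   4.99] sd [0.5  0.22 0.75] M [-0.635  0.32   0.017] pos [ 0.5455 -0.1183  0.0679] t 15.6
```

```bash
python3 - <<'E'
from h import *
snap('scene','s8.png');snap('side','d8.png')
m=np.array([.546,-.0925])
def track(a,b,P,r=(14,9)):
    A=load(a)['img'];B=load(b)['img'];c=load(a);p=np.round(proj(c,P)).astype(int)
    T=A[p[1]-r[1]:p[1]+r[1],p[0]-r[0]:p[0]+r[0]];x0,y0=p[0]-r[0]-14,p[1]-r[1]-14
    S=cv2.matchTemplate(B[y0:y0+2*r[1]+28,x0:x0+2*r[0]+28],T,cv2.TM_CCOEFF_NORMED);_,v,_,l=cv2.minMaxLoc(S)
    f=lambda a,b,c:.5*(a-c)/(a-2*b+c)
    dx=f(*S[l[1],l[0]-1:l[0]+2]) if 0<l[0]<S.shape[1]-1 else 0;dy=f(*S[l[1]-1:l[1]+2,l[0]]) if 0<l[1]<S.shape[0]-1 else 0
    n=np.array([l[0]+dx-14,l[1]+dy-14])
    e=proj(c,np.array(P)+[0,.01,0])-proj(c,P);return round(float(n@e/(e@e)*10),1),n.round(2),round(v,2)
for a,b in(('scene0.png','s6.png'),('scene0.png','scene7.png'),('scene0.png','s8.png'),('side0.png','d6.png'),('side0.png','side7.png'),('side0.png','d8.png')):
    print(a,b,'left jaw mm +y',track(a,b,[.546,-.003,.08]))
    # right jaw outer face (seen by side cam)
for b in('d6.png','side7.png','d8.png'): print('right',b,track('side0.png',b,[.546,-.182,.078]))
E
```

```text
scene0.png s6.png left jaw mm +y (14.7, array([-3.84,  3.81], dtype=float32), 0.99)
scene0.png scene7.png left jaw mm +y (16.1, array([-4.27,  4.08], dtype=float32), 0.99)
scene0.png s8.png left jaw mm +y (16.0, array([-4.23,  4.07], dtype=float32), 0.99)
side0.png d6.png left jaw mm +y (-49.1, array([ 9.45, 14.  ]), 0.44)
side0.png side7.png left jaw mm +y (-33.9, array([6.95, 9.33], dtype=float32), 0.42)
side0.png d8.png left jaw mm +y (-34.3, array([6.77, 9.65], dtype=float32), 0.42)
right d6.png (-0.2, array([0.12, 0.02], dtype=float32), 0.87)
right side7.png (-0.4, array([0.21, 0.06], dtype=float32), 0.87)
right d8.png (-0.4, array([0.2 , 0.06], dtype=float32), 0.87)
```

The left jaw is at 16.0 mm, the right jaw is at rest and the trailing end is on its ledge. I relieve the downward press a little and let go.

```bash
python3 -m pendant '[[[0.5,0,0,-0.05,0],[0.5,0,0,0,0],[0.9,0,0,0,0],[0.9,0,0,0,0],[0.9,0,0,0,0],[0.9,0,0,0,0],[0.9,0,0,0,0]]]'
python3 -m pendant '[[[0.9,0,0,0,0],[0.9,0,0,0,0],[0.9,0,0,-1,0],[0.9,0,0,-3,0],[0.9,0,0,-4,0],[0.9,0,0,-4,0],[0.9,0,0,-4,0],[0.9,0,0,-2,0]]]'
python3 -m pendant '[[[0.9,4,0,0,0],[0.9,4,0,0,0],[0.9,4,0,0,0],[0.9,3,0,0,0],[0.9,0,0,0,0]]]'
cat > chk.py <<'E'
from h import *
snap('scene','s9.png');snap('side','d9.png');snap('wrist','w9.png')
def shift(a,b,P,r=(14,9)):
    A=load(a)['img'];B=load(b)['img'];c=load(a);p=np.round(proj(c,P)).astype(int)
    T=A[p[1]-r[1]:p[1]+r[1],p[0]-r[0]:p[0]+r[0]];x0,y0=p[0]-r[0]-14,p[1]-r[1]-14
    S=cv2.matchTemplate(B[y0:y0+2*r[1]+28,x0:x0+2*r[0]+28],T,cv2.TM_CCOEFF_NORMED);_,v,_,l=cv2.minMaxLoc(S)
    f=lambda a,b,c:.5*(a-c)/(a-2*b+c)
    n=np.array([l[0]+f(*S[l[1],l[0]-1:l[0]+2])-14,l[1]+f(*S[l[1]-1:l[1]+2,l[0]])-14])
    e=proj(c,np.array(P)+[0,.01,0])-proj(c,P);return round(float(n@e/(e@e)*10),1),n.round(2),round(v,2)
print('left',shift('scene0.png','s9.png',[.546,-.003,.08]),'right',shift('side0.png','d9.png',[.546,-.182,.078]))
# brown slab outline vs predicted mounted slab (level at holder_mid)
for f in('s9.png','d9.png','w9.png'):
    c=load(f);hsv=cv2.cvtColor(c['img'],cv2.COLOR_BGR2HSV)
    M=cv2.inRange(hsv,(5,60,30),(25,255,220));out=[]
    h,w=M.shape
    pr=np.zeros_like(M)
    L=np.array([proj(c,[.546+x,-.0925+y,.076]) for x,y in((-.03,-.06),(.03,-.06),(.03,.06),(-.03,.06))])
    cv2.fillPoly(pr,[L.round().astype(int)],255);big=cv2.dilate(pr,np.ones((25,25)))
    Q=cv2.morphologyEx(M&big,cv2.MORPH_CLOSE,np.ones((5,5)));cs,_=cv2.findContours(Q,cv2.RETR_EXTERNAL,cv2.CHAIN_APPROX_SIMPLE)
    if not cs: print(f,'none');continue
    k=max(cs,key=cv2.contourArea);bx=cv2.boxPoints(cv2.minAreaRect(k))
    print(f,'area',cv2.contourArea(k),'pred',(pr>0).sum(),'box world z.076',np.array([pt(c,u,v,.076)[:2] for u,v in bx]).round(4).tolist())
E
python3 chk.py
```

```text
t: 16.4
tool_pos: [0.5453, -0.1181, 0.068]
orientation: [-2.221, -2.221, -0.0]
force: [0.1, -1.1, 0.0]
opening: 0.0838
gripper_force: 0.0
t: 17.2
tool_pos: [0.5468, -0.1188, 0.2538]
orientation: [2.217, 2.217, 0.005]
force: [-0.1, -0.4, -0.4]
opening: 0.0837
gripper_force: 0.0
t: 17.7
tool_pos: [0.5453, 0.0351, 0.2492]
orientation: [-2.217, -2.226, -0.002]
force: [-0.6, -0.4, 0.4]
opening: 0.0838
gripper_force: 0.0
left (5.7, array([-1.14,  1.88], dtype=float32), 0.87) right (-2.7, array([0.4 , 1.09], dtype=float32), 0.82)
s9.png area 856.5 pred 968 box world z.076 [[0.5786, -0.0474], [0.5823, -0.1957], [0.512, -0.1526], [0.5132, -0.013]]
d9.png area 1029.5 pred 1237 box world z.076 [[0.5107, -0.0297], [0.572, -0.0017], [0.5704, -0.1403], [0.5135, -0.1623]]
w9.png area 2523.5 pred 8288 box world z.076 [[0.5171, -0.0991], [0.5182, -0.0439], [0.5749, -0.0438], [0.5762, -0.0991]]
```

```bash
python3 -m pendant '[[[0.9,-1.75,2.75,1.5,0],[0.9,-1.75,2.75,1.5,0],[0.9,0,0,0,0],[0.9,0,0,0,0],[0.9,0,0,0,0]]]'
python3 chk.py
python3 - <<'E'
from h import *
# wrist: row profile along holder axis, brown mask extents per column & jaw-top edge rows before/after
a=load('wrist0.png');b=load('w9.png')
for n,c in(('before',a),('after',b)):
    g=cv2.cvtColor(c['img'],cv2.COLOR_BGR2GRAY).astype(float)
    for lab,us in(('L',(.525,.565)),):
        pr=[];ys=np.arange(-.07,.03,.0005)
        for y in ys:
            pr.append(np.mean([g[tuple(np.round(proj(c,[x,y,.088])[::-1]).astype(int))] for x in np.linspace(.52,.57,21)]))
        d=np.diff(np.convolve(pr,np.ones(3)/3,'same'));i=np.argsort(-abs(d[3:-3]))[:10]+3
        print(n,[(round(ys[j],4),round(d[j],1)) for j in sorted(i)])
    M=cv2.inRange(cv2.cvtColor(c['img'],cv2.COLOR_BGR2HSV),(5,60,30),(25,255,220))
    print([(y,[round(x,4) for x in (lambda r:(r.min(),r.max()) if len(r) else (0,0))(np.array([x for x in np.arange(.5,.6,.0005) if M[tuple(np.round(proj(c,[x,y,.076])[::-1]).astype(int))]]))]) for y in(-.05,-.07,-.09,-.11)])
E
```

```text
t: 18.35
tool_pos: [0.6003, -0.0039, 0.219]
orientation: [2.222, 2.22, 0.001]
force: [0.7, -0.2, 0.4]
opening: 0.0836
gripper_force: 0.0
left (4.0, array([-1.06,  1.03], dtype=float32), 0.99) right (-2.6, array([0.67, 0.88], dtype=float32), 1.0)
s9.png area 853.5 pred 968 box world z.076 [[0.5738, -0.0471], [0.5786, -0.195], [0.5126, -0.1554], [0.5124, -0.0156]]
d9.png area 1024.5 pred 1237 box world z.076 [[0.5125, -0.0278], [0.5737, -0.0011], [0.5698, -0.1411], [0.5131, -0.1619]]
w9.png area 6446.0 pred 10412 box world z.076 [[0.5172, -0.0308], [0.5755, -0.0286], [0.5766, -0.1164], [0.514, -0.119]]
before [(np.float64(-0.035), np.float64(17.3)), (np.float64(-0.0345), np.float64(17.3)), (np.float64(-0.034), np.float64(17.6)), (np.float64(-0.03), np.float64(-18.0)), (np.float64(-0.0285), np.float64(14.3)), (np.float64(-0.028), np.float64(13.8)), (np.float64(-0.0275), np.float64(13.8)), (np.float64(-0.0035), np.float64(-21.7)), (np.float64(-0.003), np.float64(-21.3)), (np.float64(-0.0025), np.float64(-21.3))]
[(-0.05, [0, 0]), (-0.07, [0, 0]), (-0.09, [0, 0]), (-0.11, [0, 0])]
after [(np.float64(-0.025), np.float64(21.0)), (np.float64(-0.0245), np.float64(21.0)), (np.float64(-0.024), np.float64(22.2)), (np.float64(-0.0195), np.float64(10.2)), (np.float64(-0.019), np.float64(10.2)), (np.float64(0.0), np.float64(-13.9)), (np.float64(0.0005), np.float64(-22.0)), (np.float64(0.001), np.float64(-23.1)), (np.float64(0.0015), np.float64(-19.0)), (np.float64(0.002), np.float64(-11.0))]
[(-0.05, [np.float64(0.5215), np.float64(0.549)]), (-0.07, [np.float64(0.5235), np.float64(0.5735)]), (-0.09, [np.float64(0.519), np.float64(0.575)]), (-0.11, [np.float64(0.5175), np.float64(0.5765)])]
```

```bash
python3 -m pendant '[[[0.9,0,0,0,0],[0.9,0,0,0,0],[0.9,0,0,0,0],[0.9,0,0,0,0],[0.9,0,0,0,0],[0.9,0,0,0,0],[0.9,0,0,0,0],[0.9,0,0,0,0]]]' >/dev/null; python3 chk.py | head -1
python3 - <<'E'
from h import *
# level check: model wire of mounted slab edges vs. image, via stone tracking is overkill: compare tilt hypotheses by brown-mask overlap of visible part
for f in('s9.png','d9.png'):
    c=load(f);M=cv2.inRange(cv2.cvtColor(c['img'],cv2.COLOR_BGR2HSV),(5,60,30),(25,255,220))
    r=[]
    for zl,zr in((.071,.071),(.071,.085),(.085,.071),(.071,.091),(.062,.071),(.071,.062)):
        pr=np.zeros(M.shape,np.uint8)
        L=[proj(c,[.5455+x,-.0925+y,(zl if y>0 else zr)+.005]) for x,y in((-.03,-.06),(.03,-.06),(.03,.06),(-.03,.06))]
        cv2.fillPoly(pr,[np.round(L).astype(int)],255)
        B=np.zeros_like(pr);cv2.rectangle(B,(300,150),(420,350),255,-1)
        m=M&cv2.dilate(pr,np.ones((9,9)));r.append((zl,zr,round((m&pr>0).sum()/max(1,((m|pr)>0).sum()),3)))
    print(f,r)
# short slab and tins unmoved?
for f,g in(('scene0.png','s9.png'),('side0.png','d9.png')):
    a=load(f);b=load(g)
    for n,P in(('short',[.429,.332,.032]),('tinA',None),('tinB',None)):
        if P is None: p=(266,225) if (n=='tinA' and f[1]=='c') else (283,243) if f[1]=='c' else (332,263) if n=='tinA' else (360,263)
        else: p=np.round(proj(a,P)).astype(int)
        d=cv2.absdiff(a['img'],b['img'])[p[1]-12:p[1]+12,p[0]-14:p[0]+14];print(f,n,round(d.mean(),1))
E
```

```text
left (4.0, array([-1.06,  1.04], dtype=float32), 0.99) right (-2.7, array([0.67, 0.88], dtype=float32), 1.0)
s9.png [(0.071, 0.071, np.float64(0.762)), (0.071, 0.085, np.float64(0.633)), (0.085, 0.071, np.float64(0.677)), (0.071, 0.091, np.float64(0.567)), (0.062, 0.071, np.float64(0.72)), (0.071, 0.062, np.float64(0.708))]
d9.png [(0.071, 0.071, np.float64(0.596)), (0.071, 0.085, np.float64(0.568)), (0.085, 0.071, np.float64(0.522)), (0.071, 0.091, np.float64(0.506)), (0.062, 0.071, np.float64(0.597)), (0.071, 0.062, np.float64(0.599))]
scene0.png short 2.2
scene0.png tinA 1.9
scene0.png tinB 1.9
side0.png short 1.1
side0.png tinA 3.3
side0.png tinB 1.3
```

```bash
python3 -c "
from plant import robot
print(robot.close_job())"
```

```text
the job is handed in; nothing more can be done
None
```

The long slab is mounted cut face up and level between the jaws, which measure about 4.0 mm (left) and 2.7 mm (right) out against 3 mm nominal; the short slab and tins stayed put, and the job is handed in at about 20 s with no verdict returned.

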